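# Switch on the guarded conveyor drive

### The job

Start the cell conveyor from its dark switch box: with a fingertip lift the white hinged guard by its front lip and swing it all the way back until it stays open, push the metal toggle under it fully over to the hinge side, then tip the guard forward again so that it drops fully shut over the toggle. Only touch and push, grasp nothing, and leave the battery cells, the plug gauge and the blue cell carrier standing where they are. Finish with the hand clear.

Things in the scene. Friction and masses are not known exactly. Their poses are not given: they have to be found in the camera images.
- console: Dark grey switch box fixed to the table, 120 x 130 x 55 mm (x, y, z); a white guard on top hides the toggle. Origin at the centre of its underside; z up, x from its front (lip side, roughly facing the robot's right, -y) to its back (hinge side). On its top: two 18 mm tall hinge posts at x = 20, y = +-34 mm, and a pilot lamp, 13 mm tall, at x = -30, y = 52 mm.
- guard (a joint): Guard angle, rad: 0 shut, 1.7 at its back stop. It turns about the console's y axis at point guard_hinge; a positive angle lifts the lip and swings it back (+x). About 90 g, hardly any friction: let go below about 0.95 rad it falls shut, above about 1.15 rad it falls back onto the stop and stays. Open at 1.7 its plate is nearly upright, 35 to 45 mm behind the hinge.
- toggle (a joint): Angle of the toggle, rad: near 0 (off) it leans to the front (-x), 0.9 (on) it leans fully to the back (+x, hinge side). It stays wherever it is left (friction only, about 1.3 N at the tip). It turns about the console's y axis at console point x = -20, y = 0, z = 59 mm.
- guard_hinge (a point): Point on the guard's hinge axis, mid width; fixed at console x = 20, y = 0, z = 65 mm (10 mm above the box's top). The shut guard is a cover 60 mm wide with 3 mm walls: outer face of the top plate 36 mm above the hinge, of the front wall 72 mm in front of it, side walls left and right.
- guard_lip (a point): Middle of the front edge of the guard's lip, which is 3 mm thick, 50 mm wide, and runs 28 mm forward from the top of the front wall, rising slightly; free air beneath, the last 20 mm overhanging the box's front. It moves with the guard: shut, at console x = -80, z = 104 mm; fully open, about x = 72, z = 159 mm.
- toggle_tip (a point): Centre of the round end (12 mm diameter) of the steel toggle, 28 mm from its pivot; off: console x = -32, z = 84 mm; on: x = -8, z = 84 mm; upright it is 87 mm high (93 mm with the ball). The rod is 9 mm thick.
- cell_a: Loose steel battery cell standing upright, 26 mm diameter, 52 mm high, 70 g; origin at the centre of its underside. Leave it alone.
- cell_b: A second such cell. Leave it alone.
- plug_gauge: Loose dark steel plug gauge standing upright, 40 mm diameter at the foot, 62 mm high, 160 g; origin at the centre of its underside. Leave it alone.
- carrier: Loose blue cell carrier, 100 x 70 x 22 mm, with five cells set in it (66 mm high in all), 550 g; origin at the centre of its underside. Leave it alone.
Mind the look-alikes: they are no part of the job. Several things have the shape of the console; the one meant has the colours described above.

How it is judged:
On the way, in this order (a step that is already met when the one before it is completed fails the run):
1. the guard stands open past its balance point (over 1.2 rad) while the toggle is still off (under 0.3 rad) (value of joint guard above 1.2 rad and value of joint toggle below 0.3 rad), for 0.2 s.
2. the toggle is fully over (over 0.75 rad) with the guard still open (over 0.9 rad) (value of joint toggle above 0.75 rad and value of joint guard above 0.9 rad), for 0.1 s.
3. the guard is shut again over the switched-on toggle (value of joint guard below 0.06 rad and value of joint toggle above 0.75 rad), for 0.2 s.
At the end, for the whole second after the job is handed in: The guard is shut (within 0.06 rad), the toggle beneath is on (over 0.75 of 0.9 rad), and both cells, the plug gauge and the carrier stand upright within 20 mm of where they were (all of step 3 and distance of each of cell_a, cell_b, plug_gauge, carrier from where it was at the start of the episode below 0.02 m and angle between each of cell_a, cell_b, plug_gauge, carrier's own z axis and vertical below 0.2 rad); the robot touches nothing.
It fails at once if the cell a is lifted, pushed away (20 mm) or tipped (distance of cell_a from where it was at the start of the episode above 0.02 m or angle between cell_a's own z axis and vertical above 0.35 rad).
It fails at once if the cell b is lifted, pushed away (20 mm) or tipped (distance of cell_b from where it was at the start of the episode above 0.02 m or angle between cell_b's own z axis and vertical above 0.35 rad).
It fails at once if the plug gauge is lifted, pushed away (20 mm) or tipped (distance of plug_gauge from where it was at the start of the episode above 0.02 m or angle between plug_gauge's own z axis and vertical above 0.35 rad).
It fails at once if the carrier is lifted, pushed away (20 mm) or tipped (distance of carrier from where it was at the start of the episode above 0.02 m or angle between carrier's own z axis and vertical above 0.35 rad).
It also fails if it takes over 56 s, if anything falls off the work surface, if the arm or the gripper's body presses on something with over 40 N, if the wrist force passes 120 N, or if a joint passes its speed limit or range.

### The arm

A 7-joint arm with a two-finger parallel gripper is mounted at the origin on the work surface. World frame = base frame: x ahead of the robot, y to its left, z up, the work surface at z = 0. Lengths are in m, angles in rad, forces in N, time in s.
With the tool pointing down it reaches from about 0.425 to 0.95 m from the base axis. Payload 4.7 kg.
Tool frame: the origin (TCP) lies between the finger pads; the fingertips stand 25 mm ahead of it and the grasp point (between the pads) lies 6 mm ahead of it; z points along the fingers, y is the line along which they close (so a half turn about z gives the same grasp; the last joint's range is limited). The gripper opens to 85 mm and grips with 20 to 120 N. Pads are 22 mm wide; open, the fingers measure 114 mm over their backs; the gripper's body (76 mm by 85 mm) begins 54 mm behind the grasp point. The pads swing forward as they close: fully open they stand 13 mm farther back than shut.
Start: joints at [1.289, 0.469, -0.049, 1.532, 0.024, 1.141, -0.082], TCP at [0.169, -0.654, 0.256] pointing down, gripper open.
Joint ranges: [-2.59, 2.59], [-0.33, 1.99], [-1.39, 1.29], [0.1, 2.45], [-1.04, 4.18], [0.21, 1.99], [-2.66, 2.66]. Speed limits (rad/s): [2.57, 2.57, 3.14, 3.14, 3.14, 3.14, 3.14].

### API

Orientations are given as a 3x3 rotation matrix whose columns are the frame's x, y, z axes.
In Python, from rig import * gives the robot as it stands. Calls block until the motion is done:
- movep(position, orientation): joint-space move of the TCP to a pose.
- move_l(position, attitude=None, feed=0.15, until_force=None): straight line of the TCP; attitude=None keeps the orientation; feed is the mean speed in m/s. With until_force (N) it stops when the force on the tool has changed by that much, and returns True; else False.
- move_joints(angles): joint-space move.
- command_gripper(opening, newtons=None): finger opening in m; newtons is the grip in N (None keeps the last); returns when the fingers have stopped.
- sleep(seconds).
- inverse_kinematics(position, orientation): joint angles nearest the present ones, or None.
- sense(): the state.
- camera(name): name is "scene" or "top" or "wrist"; returns (picture, depth): 480x640x3 uint8, red, green, blue; 480x640 float32, m along the optical axis (not along the pixel's ray), 0 where there is no reading.
- camera_params(name): a dict with "K" (3x3 intrinsics, pixels), "position" and "rotation" of the camera in the world; the wrist camera has in their place "tool_from_camera" (4x4, takes a point from camera to tool coordinates, whose origin is the TCP and whose axes are the flange's). Camera axes: x right, y down, z forward; pixel columns grow to the right and rows downward; lengths in m; the calibration is good to about 2 mm. A picture is of the moment at which its call begins: read the wrist's pose just before it. camera_params takes no time and is no camera call.
A pose or a line that the arm cannot do raises Unreachable and nothing moves.
- finish_job(): hands the job in; it is judged then, once.
The state is a dict: "time_s": time; "joint_pos": joint angles; "qd": joint speeds; "joint_efforts": joint torques, N m; "position": TCP position; "tcp_rot": TCP orientation; "wrist_force": force on the tool from outside, world axes, zero at the start; "ft_torque": the same for the moment, N m; "finger_gap": finger opening in m; "gripper_force": force on a finger pad.
Only numpy, scipy, OpenCV 4.12 (cv2) and the standard library are available. Lean on these libraries where they do the work, as an engineer would, in place of code of your own. Each camera call takes 0.05 s, during which the arm holds its last target. There are 200 camera calls.

## Working session

There is one attempt and no reset: what is moved stays moved. The work goes in short steps, each a Python script; the robot and the scene stay as the last script left them, time stands still between calls to the robot, and variables do not carry over. Pictures are saved under pics/ and viewed, at most 10 in all, crops included, and the job is handed in when it is done.

```bash
ls; mkdir -p pics
python3 - <<'E'
from rig import *
import cv2,numpy as np
for n in ("scene","top"):
    im,d=camera(n); cv2.imwrite(f"pics/{n}0.png",im[:,:,::-1]); np.savez(f"{n}0.npz",im=im,d=d); p=camera_params(n); print(n,p)
E
```

```text
pics
scene {'K': array([[575.49538432,   0.        , 320.58185216],
       [  0.        , 575.49538432, 237.12862432],
       [  0.        ,   0.        ,   1.        ]]), 'position': array([1.01064017, 0.73693883, 0.74878536]), 'rotation': array([[-0.79749402,  0.36512393, -0.48029971],
       [ 0.60330001,  0.47510012, -0.64055365],
       [-0.00569102, -0.80060252, -0.59916877]])}
top {'K': array([[486.17249129,   0.        , 320.15888215],
       [  0.        , 486.17249129, 237.81369114],
       [  0.        ,   0.        ,   1.        ]]), 'position': array([0.41425959, 0.0459816 , 0.97437201]), 'rotation': array([[-0.01187854, -0.99534517,  0.09563935],
       [-0.9998721 ,  0.01079907, -0.0117966 ],
       [ 0.01070887, -0.09576724, -0.99534615]])}
```

View pics/scene0.png

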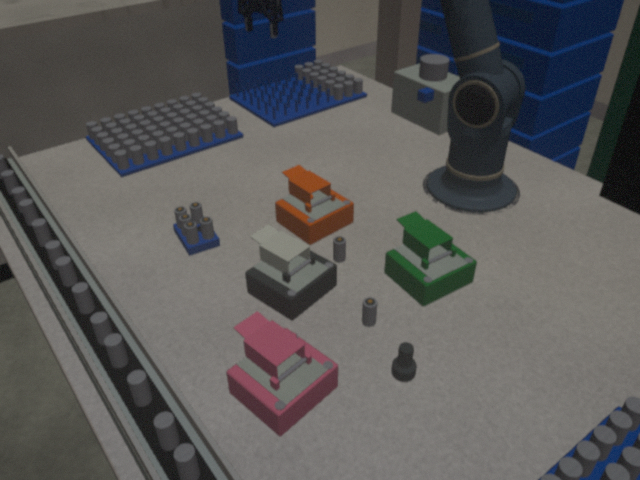

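View pics/top0.png

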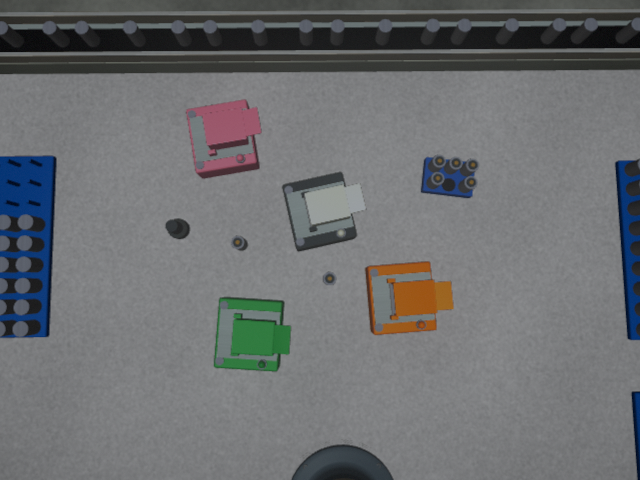

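Look-alikes (top view): pink box (224,138), green box (252,335), orange box (403,297), and the dark grey box with white guard (320,210). I choose the grey and white one. Its lip points right (-y), with the lip edge near (363,198). The cells are at (239,243) and (330,279), the plug gauge at (178,229) and the carrier at (450,177).

```bash
cat > vis.py <<'E'
import numpy as np,cv2
from rig import *
def cloud(n,d):
    p=camera_params(n);K=p["K"];v,u=np.mgrid[0:480,0:640]
    P=np.stack([(u-K[0,2])/K[0,0]*d,(v-K[1,2])/K[1,1]*d,d],-1)
    W=P@p["rotation"].T+p["position"]; W[d<=0]=np.nan
    return W
E
python3 - <<'E'
from vis import *
al=[]
for n in("scene","top"):
    z=np.load(n+"0.npz");im=z["im"];W=cloud(n,z["d"])
    if n=="top": c=W[205,315]; cv2.imwrite("pics/crop0.png",cv2.resize(im[150:260,260:400,::-1],None,fx=5,fy=5))
    near=np.hypot(W[...,0]-c[0],W[...,1]-c[1])<.10
    m=near&(W[...,2]>.035)&(W[...,2]<.059); al.append(W[m])
    g=near&(W[...,2]>.085); G=W[g]
    print(n,m.sum(),"top z",np.median(W[m&(W[...,2]>.05)][:,2]))
    r=cv2.minAreaRect((W[m][:,:2]*1000).astype(np.float32)); print("box",r)
    print("guard",cv2.minAreaRect((G[:,:2]*1000).astype(np.float32)),G.mean(0),G[:,2].max())
    i=np.argmin(G[:,1]);print("lipmin",G[i])
A=np.vstack(al)
print("both",cv2.minAreaRect((A[:,:2]*1000).astype(np.float32)))
W=cloud("top",np.load("top0.npz")["d"])
for k,(u,v) in dict(a=(239,243),b=(330,279),plug=(178,229),carr=(450,177)).items(): print(k,W[v,u].round(3))
E
```

```text
Traceback (most recent call last):
NameError: name 'c' is not defined
```

Run:
```python
from vis import *
al=[]
for n in("top","scene"):
    z=np.load(n+"0.npz");im=z["im"];W=cloud(n,z["d"])
    if n=="top": c=W[205,315]; cv2.imwrite("pics/crop0.png",cv2.resize(im[150:260,260:400,::-1],None,fx=5,fy=5))
    near=np.hypot(W[...,0]-c[0],W[...,1]-c[1])<.10
    m=near&(W[...,2]>.035)&(W[...,2]<.059); al.append(W[m])
    g=near&(W[...,2]>.085); G=W[g]
    print(n,m.sum(),"top z",np.median(W[m&(W[...,2]>.05)][:,2]))
    r=cv2.minAreaRect((W[m][:,:2]*1000).astype(np.float32)); print("box",r)
    print("guard",cv2.minAreaRect((G[:,:2]*1000).astype(np.float32)),G.mean(0),G[:,2].max())
    i=np.argmin(G[:,1]);print("lipmin",G[i])
A=np.vstack(al)
print("both",cv2.minAreaRect((A[:,:2]*1000).astype(np.float32)))
W=cloud("top",np.load("top0.npz")["d"])
for k,(u,v) in dict(a=(239,243),b=(330,279),plug=(178,229),carr=(450,177)).items(): print(k,W[v,u].round(3))
```

```text
top 2530 top z 0.0553700098876464
box ((557.0147705078125, 35.97557830810547), (130.2928924560547, 120.26546478271484), 12.277308464050293)
guard ((563.0166625976562, 7.362876892089844), (60.623870849609375, 102.84629821777344), 12.217881202697754) [0.56194148 0.00923054 0.10120619] 0.10928671810018631
lipmin [ 0.55479372 -0.04618838  0.10473328]
scene 2473 top z 0.056070623837730205
box ((556.986328125, 40.54399490356445), (134.0547332763672, 122.65425109863281), 11.344993591308594)
guard ((564.7244873046875, 10.065074920654297), (64.63336944580078, 104.79756164550781), 11.871020317077637) [0.56684728 0.01563322 0.10034526] 0.10796814462559501
lipmin [ 0.5509881  -0.04443525  0.10461367]
both ((557.44482421875, 38.776180267333984), (133.38307189941406, 125.51691436767578), 12.368608474731445)
a [0.495 0.19  0.048]
b [0.424 0.017 0.051]
plug [0.523 0.306 0.05 ]
carr [ 0.625 -0.226  0.023]
```

View pics/crop0.png

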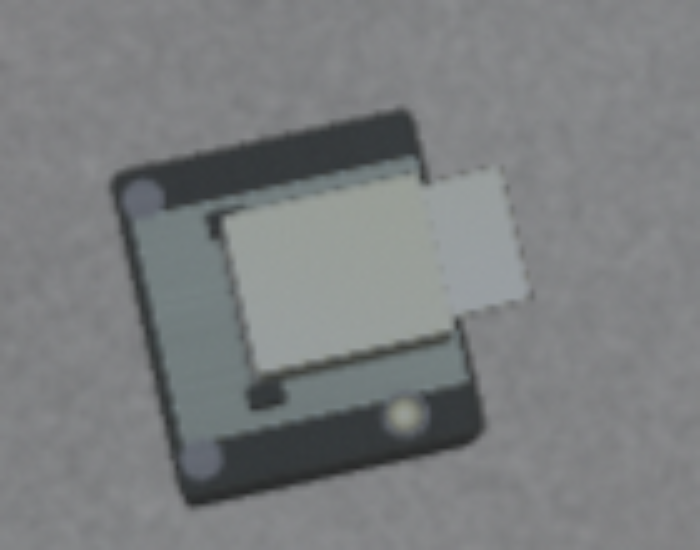

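The crop confirms it: dark box, white guard with its lip at crop (515,235), and the lamp at (405,415), which matches +y of the console frame. The carrier sits under the approach, so the hand must come in tilted. Next I check reach.

```bash
cat > geo.py <<'E'
from vis import *
a=np.deg2rad(12.2); C=np.array([.5573,.037,0])
EX=np.array([-np.sin(a),np.cos(a),0]); EY=np.array([-np.cos(a),-np.sin(a),0]); EZ=np.array([0,0,1.])
def w(x,z,y=0): return C+EX*x/1e3+EY*y/1e3+EZ*z/1e3
def pose(x,z,phi,s=1,y=0,corner=True):
    """TCP pose with fingertip (upper corner if corner) at console x,z mm; phi deg below horizontal"""
    p=np.deg2rad(phi); zt=EX*np.cos(p)-EZ*np.sin(p); yt=s*EY; xt=np.cross(yt,zt)
    up=EX*np.sin(p)+EZ*np.cos(p)
    return w(x,z,y)-.025*zt-(.011*up if corner else 0), np.stack([xt,yt,zt],1)
def lift(th,d=13,s=1):
    """fingertip corner in the wall/lip corner at guard angle th"""
    x,z=-72-d,33.; c,n=np.cos(th),np.sin(th)
    X,Z=x*c+z*n, -x*n+z*c
    return pose(20+X,65+Z,30+20*np.clip(th/1.2,0,1),s)
E
python3 - <<'E'
from geo import *
for s in(1,-1):
    for nm,P in [("stage",pose(-140,230,30,s)),("pre",pose(-110,88,30,s))]+[(f"th{t}",lift(t,s=s)) for t in(-.1,.3,.7,1.1,1.4)]+[("tog",pose(-14,88,30,s)),("close",pose(100,150,90,s)),("close2",pose(-10,150,90,s))]:
        q=inverse_kinematics(*P); print(s,nm,P[0].round(3),None if q is None else np.round(q,2))
E
```

```text
1 stage [ 0.593 -0.126  0.233] [ 0.38  0.72  0.12  1.5  -0.8   1.74 -2.21]
1 pre [ 0.586 -0.097  0.091] [ 0.4   0.87  0.03  1.59 -0.79  1.52 -2.09]
1 th-0.1 [ 0.577 -0.056  0.092] [ 0.37  0.84  0.    1.66 -0.81  1.46 -2.09]
1 th0.3 [ 0.574 -0.039  0.127] [ 0.35  0.74 -0.01  1.7  -0.78  1.4  -2.16]
1 th0.7 [ 0.568 -0.012  0.153] [ 0.31  0.64 -0.05  1.75 -0.73  1.3  -2.26]
1 th1.1 [0.56  0.023 0.167] [ 0.27  0.56 -0.11  1.8  -0.66  1.19 -2.38]
1 th1.4 [0.554 0.05  0.166] [ 0.25  0.53 -0.15  1.84 -0.65  1.13 -2.42]
1 tog [ 0.566 -0.003  0.091] [ 0.34  0.81 -0.04  1.74 -0.85  1.38 -2.1 ]
1 close [0.538 0.124 0.175] [ 0.53  0.65 -1.18  1.87  0.68  1.1   2.44]
1 close2 [0.562 0.016 0.175] [-0.89  0.61  1.12  1.93 -0.64  1.02 -2.41]
-1 stage [ 0.593 -0.126  0.233] [ 0.9   0.85 -0.75  1.46 -0.38  1.51  0.54]
-1 pre [ 0.586 -0.097  0.091] [ 0.88  1.02 -0.74  1.55 -0.29  1.3   0.62]
-1 th-0.1 [ 0.577 -0.056  0.092] [ 0.87  1.   -0.78  1.62 -0.31  1.22  0.6 ]
-1 th0.3 [ 0.574 -0.039  0.127] [ 0.86  0.91 -0.82  1.66 -0.28  1.18  0.52]
-1 th0.7 [ 0.568 -0.012  0.153] [ 0.84  0.81 -0.85  1.72 -0.24  1.12  0.44]
-1 th1.1 [0.56  0.023 0.167] [ 0.74  0.7  -0.8   1.77 -0.26  1.05  0.4 ]
-1 th1.4 [0.554 0.05  0.166] [ 0.69  0.66 -0.78  1.81 -0.28  1.    0.38]
-1 tog [ 0.566 -0.003  0.091] [ 0.84  0.99 -0.81  1.71 -0.33  1.12  0.58]
-1 close [0.538 0.124 0.175] [ 0.5   0.62 -1.11  1.87  0.63  1.07 -0.66]
-1 close2 [0.562 0.016 0.175] [ 0.48  0.48 -0.76  1.86  0.4   0.96 -0.26]
```

Run:
```python
from geo import *
command_gripper(0.0)
p=sense(); move_l(p["position"]+[0.05,.05,.1],feed=.3)
movep(*pose(-150,250,30,-1)); movep(*pose(-112,89,30,-1))
s=sense(); print(s["time_s"],s["position"],s["finger_gap"],s["wrist_force"])
im,d=camera("scene"); cv2.imwrite("pics/s1.png",cv2.resize(im[150:390,180:500,::-1],None,fx=2.4,fy=2.4))
# fingertip measure: highest-console-x non-white points in front of lip
W=cloud("scene",d)-C; x=W@EX*1e3;y=W@EY*1e3;z=W[...,2]*1e3
m=(x<-84)&(x>-160)&(abs(y)<30)&(z>40)
for lo in range(-120,-84,3):
    k=m&(x>=lo)&(x<lo+3)
    if k.sum(): print(lo,k.sum(),y[k].min().round(),y[k].max().round(),z[k].min().round(),z[k].max().round())
```

```text
4.3167 [ 0.58782683 -0.09954855  0.09334964] -0.00015854304765268383 [1.36851153 0.12429759 0.14151616]
-120 17 -11.0 3.0 80.0 98.0
-117 18 -9.0 6.0 85.0 96.0
-114 4 -9.0 2.0 90.0 94.0
```

View pics/s1.png

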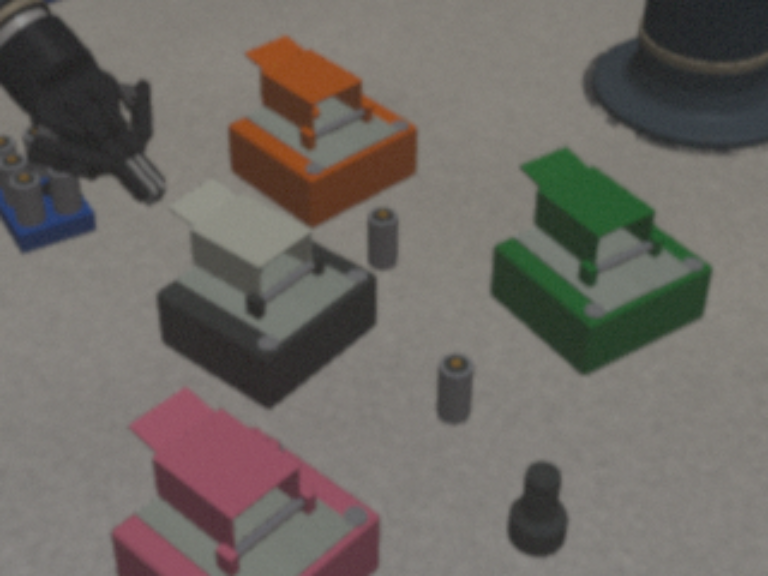

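The fingertip, at about (155,190) in the crop, is in front of and just below the lip edge at (175,205). Measured tip: x = -113, z = 92 mm, close to what I commanded. I'll insert it slightly lower and lift.

Run:
```python
from geo import *
P=pose(-112,83,30,-1); move_l(*P,feed=.1)
hit=move_l(*pose(-65,83,30,-1),feed=.06,until_force=6); print("insert",hit,sense()["wrist_force"].round(2))
if not hit:
    for t in np.arange(0,1.41,.14):
        move_l(*lift(t,s=-1),feed=.07); f=sense()["wrist_force"]; print(round(t,2),f.round(1))
        if np.linalg.norm(f)>25: break
    sleep(.5)
s=sense();print(s["time_s"],s["wrist_force"])
im,d=camera("scene"); cv2.imwrite("pics/s2.png",cv2.resize(im[150:390,180:500,::-1],None,fx=2.4,fy=2.4))
```

```text
insert False [-0.3   0.51  0.56]
0.0 [ 0.8 -0.4 -0.6]
0.14 [-0.5 -1.4 -0.1]
0.28 [-0.1 -0.4 -0.5]
0.42 [-0.3 -0.7 -0.6]
0.56 [ 0.5  0.2 -0.3]
0.7 [-0.3 -0.2 -1.3]
0.84 [-0.5 -0.4  0.2]
0.98 [ 0.2  0.3 -0. ]
1.12 [-0.4 -0.9 -0.2]
1.26 [ 0.7 -0.1  0.4]
1.4 [-0.2 -1.2 -1.2]
9.8417 [-0.01649689 -0.1821887  -0.18640742]
```

View pics/s2.png

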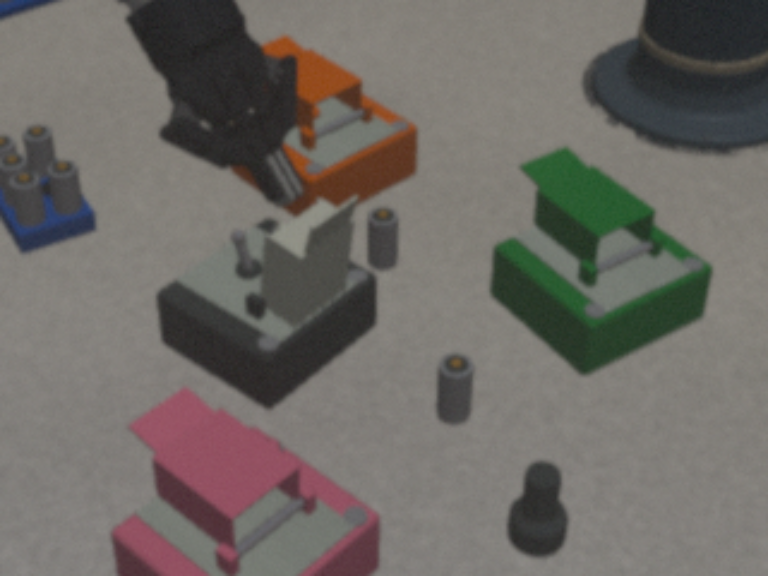

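Guard open with its lip up at (350,205), and the toggle, still off, at (240,245). Next I push the toggle.

Run:
```python
from geo import *
move_l(*pose(-62,155,40,-1),feed=.15)
move_l(*pose(-62,90,30,-1),feed=.15)
hit=move_l(*pose(-7,89,30,-1),feed=.04,until_force=7); s=sense()
print("push",hit,s["wrist_force"].round(2),((s["position"]-C)@EX*1e3+25*np.cos(np.pi/6)+5.5).round(1))
sleep(.2)
move_l(*pose(-70,100,30,-1),feed=.15)
move_l(*pose(-90,230,30,-1),feed=.25)
im,d=camera("scene"); cv2.imwrite("pics/s3.png",cv2.resize(im[190:340,230:400,::-1],None,fx=4,fy=4)); print(sense()["time_s"])
```

```text
push True [ 0.27 -2.04  1.89] -10.5
14.0417
```

View pics/s3.png

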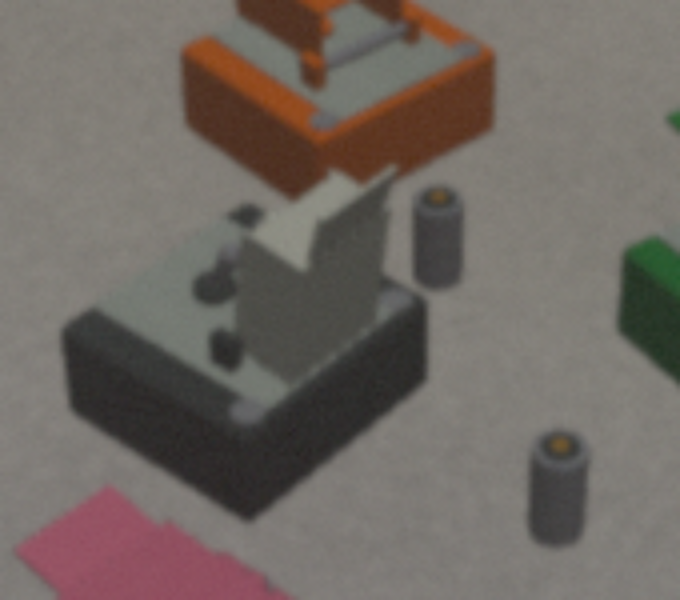

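The toggle now leans to the hinge side, with its ball at (230,255) and base at (213,290). The push ended on its stop. Next I tip the guard shut from behind.

Run:
```python
from geo import *
V=lambda x,z: pose(x,z,90,-1,corner=False)
movep(*V(-60,260)); move_l(*V(112,250),feed=.25); move_l(*V(112,138),feed=.15)
hit=move_l(*V(-20,140),feed=.08,until_force=15); s=sense(); print("pull",hit,s["wrist_force"].round(2),((s["position"]-C)@EX*1e3).round(1))
sleep(.3); move_l(*V(-10,260),feed=.2); movep(*pose(-150,330,60,-1))
out=[]
for n in("scene","top"):
    im,d=camera(n); W=cloud(n,d)-C
    x=W@EX*1e3;y=W@EY*1e3;z=W[...,2]*1e3; k=(x<10)&(x>-45)&(abs(y)<22)&(z>60)&(z<180)
    print(n,"plate z",np.nanpercentile(z[k],[5,50,95]).round(1)); out.append(im)
cv2.imwrite("pics/s4.png",cv2.resize(np.hstack([out[0][150:390,180:500],out[1][120:360,160:480]])[:,:,::-1],None,fx=1.25,fy=1.25)); s=sense();print(s["time_s"],s["wrist_force"])
z0=np.load("scene0.npz")["im"]
```

```text
pull False [-0.59 -0.36  0.44] -19.4
scene plate z [ 99.6 101.5 103.2]
top plate z [ 98.1 100.8 103.1]
20.1167 [-0.01185669  0.57159736  1.45433845]
```

View pics/s4.png

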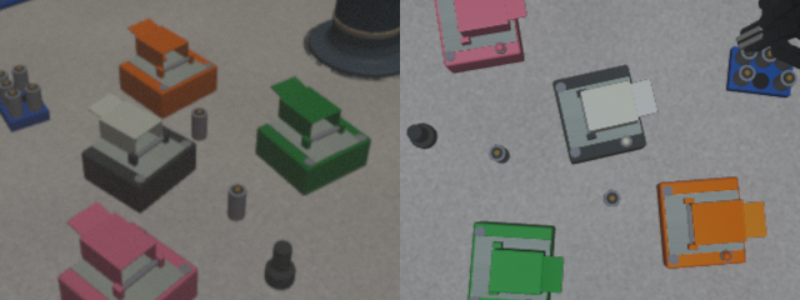

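The guard is shut: plate at 101 mm, white cover at (130,120) and (610,100). The loose objects have not moved and the hand is clear, so I'm handing in.

```bash
python3 -c "
from rig import *
print(finish_job())"
```

```text
the job is handed in; nothing more can be done
None
```

The job is handed in with no verdict returned: the guard was opened, the toggle pushed back until it hit its stop, and the guard dropped shut (plate at 101 mm in both views); the last pictures show the cells, gauge and carrier in place and the hand clear, at about 20 s of the 56 s allowed.

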